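# Key the upper tier of the counter stand tight

## Task

The upper tier of the wooden counter stand is back from washing but not locked. Push the tier down onto its collar, slide the dark tapered key thin end first through the slot in the post, over the hub, then tap its thick end in slowly and gently until it is wedged tight and clamps the tier by itself. Stop as soon as it is firm, driving it hard splits the post; leave the goods around as they are.

Things in the scene. Friction and masses are not known exactly. Their poses are not given: they have to be found in the camera images.
- stand: Fixed two-tier wooden stand; origin at the centre of its foot on the worktop. Round foot 210 mm across, 22 thick; in its middle a square pale post, 40 x 40 mm, up to 198 mm (213 with the dark finial). A slot 19 mm wide runs through the post along the stand's x axis, above the tier's hub; the key is driven through it towards +x of the stand.
- slot_mouth (a point): Middle of the slot's entry on the post's -x face (20 mm before the axis), at the height of the hub's top when the tier is down (155 mm above the worktop), where the key's underside slides; the hub's true height differs by up to 2.5 mm from stand to stand. The slot's roof slopes like the key: about 18 mm above the hub at this face, 13 mm at the far (+x) face.
- tier (a joint): Height of the upper tier above its seat, m: 0 = down on the cork washer of its collar. It starts 12 to 19 mm up, so that its hub covers the slot, and stays where it is left; a push of 2 to 7 N slides it down. Round pale plate, 190 mm across, upper side 125 mm above the worktop when down: push on it 62 to 85 mm from the post's axis. In its middle the brown hub, 96 mm across, 30 high, flat on top.
- key: Loose dark wooden tapered key, 50 g, 140 mm long (x), 14 wide (y); origin under its middle on the straight flat underside, x points to the thin end. Height 7 mm at the thin end, rising evenly to 25 at the thick end. It starts lying flat on the worktop.
- key_center (a point): Middle of the key's length and width, 7 mm above its underside; same axes as the key. Let go with its thin end less than 35 mm past the post's axis, the key tips out backwards.
- key_tip (a point): Centre of the key's thin end face. The key bites when this is some 45 to 85 mm beyond the post's axis; just where differs from stand to stand and shows only by the push needed.
- key_butt (a point): On the flat face of the key's thick end, 12 mm above the underside: tap here. From first bite the push rises by 4 to 10 N per mm. 10 to 25 N along the key makes it tight and friction then holds it. Go slowly (20 to 30 mm/s): a stop takes some mm. When it bears on the post with over 36 N (a push of 40 to 55 N) the post splits.
- cookies_pale: Pack of pale cookies, 74 mm across, 84 tall, loose on the stand's foot below the upper tier; origin at its underside. Leave it be.
- cookies_dark: Pack of dark cookies, 70 mm across, 84 tall, loose on the stand's foot below the upper tier; origin at its underside. Leave it be.
- jar_berry: Red jar with a white lid, 60 mm across, 72 tall, loose on the worktop; origin at its underside. Leave it be.
- jar_honey: Amber jar, 56 mm across, 95 tall, loose on the worktop; origin at its underside. Leave it be.
Things that resemble listed ones, but are neither listed nor needed, are in the scene too. Several things look just like the key: the one meant starts nearest to the robot's base.

How it is judged:
On the way, in this order (a step that is already met when the one before it is completed fails the run):
1. the upper tier is pressed down on its collar (value of joint tier below 0.0015 m), for 0.2 s.
2. the key's thin end has come through the post (x of key_tip in the frame of stand above 0.024 m and y of key_tip in the frame of stand between -0.009 and 0.009 m and z of key_tip in the frame of stand between 0.15 and 0.175 m), for 0.1 s.
At the end, for the whole second after the job is handed in: The tier sits on its collar (within 1.5 mm); the key goes through the slot thin end first (30 mm or more past the axis, within 6 mm and 5 degrees of the slot's line, flat on the hub) and is wedged so tight that it still bears on post and hub with over 6 N when let go, at rest (contact force between key and stand above 6 N and contact force between key and tier above 6 N and value of joint tier below 0.0015 m and x of key_tip in the frame of stand above 0.03 m and y of key_center in the frame of stand between -0.006 and 0.006 m and angle between the x axis of key and the x axis of stand, either way round below 0.09 rad and angle between key's own z axis and vertical below 0.09 rad and linear speed of key below 0.02 m/s); the robot touches nothing.
It fails at once if the post split: the key bore on it with more than 36 N (contact force between key and stand above 36 N).
It fails at once if the pale cookie pack was shifted by more than 30 mm or knocked over (distance of cookies_pale from where it was at the start of the episode above 0.03 m or angle between cookies_pale's own z axis and vertical above 0.5 rad).
It fails at once if the dark cookie pack was shifted by more than 30 mm or knocked over (distance of cookies_dark from where it was at the start of the episode above 0.03 m or angle between cookies_dark's own z axis and vertical above 0.5 rad).
It fails at once if the red jar was shifted by more than 30 mm or knocked over (distance of jar_berry from where it was at the start of the episode above 0.03 m or angle between jar_berry's own z axis and vertical above 0.5 rad).
It fails at once if the amber jar was shifted by more than 30 mm or knocked over (distance of jar_honey from where it was at the start of the episode above 0.03 m or angle between jar_honey's own z axis and vertical above 0.5 rad).
It also fails if it takes over 53 s, if anything falls off the work surface, if the arm or the gripper's body presses on something with over 40 N, if the wrist force passes 120 N, or if a joint passes its speed limit or range.

## Robot

A 7-joint arm with a two-finger parallel gripper is mounted at the origin on a cart in front of the work surface, level with it; the furniture and walls round the work are solid. World frame = base frame: x ahead of the robot, y to its left, z up, the work surface at z = 0. Lengths are in m, angles in rad, forces in N, time in s.
With the tool pointing down it reaches from about 0.425 to 0.975 m from the base axis. Payload 16.7 kg.
Tool frame: the origin (TCP) lies between the finger pads; the fingertips stand bot.tip_extent ahead of it and the grasp point (between the pads) lies 3 mm ahead of it (bot.tip_extent is the distance from the TCP to the fingertips, in m); z points along the fingers, y is the direction in which the jaws open and shut (so a half turn about z gives the same grasp; the last joint's range is limited). The gripper opens to 85 mm and grips with 20 to 120 N. Pads are 22 mm wide; open, the fingers measure 114 mm over their backs; the gripper's body (76 mm by 85 mm) begins 54 mm behind the grasp point. The pads swing forward as they close: fully open they stand 13 mm farther back than shut.
Start: joints at [-1.369, 0.426, 0.074, 1.606, -0.034, 1.111, -0.067], TCP at [0.233, 0.634, 0.253] pointing down, gripper open.
Joint ranges: [-2.85, 2.85], [-0.5, 2.14], [-1.23, 1.37], [0.21, 2.46], [-1.02, 4.16], [0.16, 2.05], [-2.73, 2.73]. Speed limits (rad/s): [1.89, 1.89, 2.39, 2.39, 3.01, 3.01, 3.01].

## Interface

Orientations are given as a rotation vector (axis times angle).
In Python, from station import bot, optics gives the robot as it stands.
- The arm moves only by the shell command python3 -m pendant 'ROWS' [OPENING] [FORCE]. ROWS is JSON, a list of rows, each a list of 4 numbers: the shift along the world's x, y, z in m, then the turn about the world's z in rad. A call has 1 to 20 rows; each row is the pose to reach, as a shift and turn from the pose measured when the call began; what a row does not reach only later rows make up. A row lasts 1/8 s, in which the tool goes at most 62.5 mm and 10.7 degrees, less where a joint would pass 70% of its speed; a pose out of reach is approached as far as the arm can. A call with a gripper value outside its range is refused whole. OPENING is the opening, from 0 (shut) to 1 (fully open), set as the call begins (- or left out, the last holds). The fingers move at their own pace and stop on an object; FORCE is the grip in N (left out, the last holds). Time passes only in rows, so rows that repeat a pose let the fingers close. It gives the time, the measured TCP pose, the force and the opening at its end, in the units of the state.
- bot.read_state(): the state, without advancing time (a new reading comes with each control period).
- optics.get_image(name): name is "side" or "top" or "wrist"; returns a dict with "img" (384x512x3 uint8, blue, green, red), "camera_matrix" (3x3 intrinsics, pixels), "T" (4x4, takes a point from camera to world coordinates); the wrist camera has in their place "mount" (4x4, takes a point from camera to tool coordinates, whose origin is the TCP and whose axes are the flange's). Camera axes: x right, y down, z forward; pixel columns grow to the right and rows downward; lengths in m; the calibration is good to about 2 mm. A picture is of the moment at which its call begins: read the wrist's pose just before it. There is no depth.
- bot.finish_job(): hands the job in, once; it reports no verdict.
Trained networks look in a picture, given as the dict that the camera call returned (one of the last four; its "shot" number tells which), for a name from the list of things; names that differ only in an ending like _2 or _b are one class to them, and where a whole thing is asked for, a point or a joint stands for the part that bears it (a point fixed in the world has none). Each returns a list of dicts, best first, with "confidence" (0 to 1); they miss things now and then, are a little off and sometimes report something else, mostly with a low value. They report only what shows in the picture. A call takes as long as a camera call. They do not tell look-alikes from the thing itself.
- optics.spot_in(picture, target): "uv" ([column, row] in pixels, amid what is visible of it).
- optics.outline_of(picture, target): "mask" (384x512 bool, what is visible of it) and "uv" ([column, row] in pixels, amid what is visible of it).
The state is a dict: "t": time; "qpos": joint angles; "dq": joint speeds; "joint_torque": joint torques, N m; "tool_pos": TCP position; "eef_rot": TCP orientation; "force": force on the tool from outside, world axes, zero at the start; "ft_torque": the same for the moment, N m; "finger_gap": finger opening in m.
Only numpy, scipy, OpenCV 4.12 (cv2) and the standard library are available. Lean on these libraries where they do the work, as an engineer would, in place of code of your own. Each camera call takes 0.05 s, during which the arm holds its last target. There are 200 camera calls.

## Working session

There is one attempt and no reset: what is moved stays moved. The work goes in short steps, Python scripts to look and compute and a shell command to move; the robot and the scene stay as the last step left them, time stands still between calls to the robot, and variables do not carry over. Pictures are saved under pics/ and viewed, about 8 in all and at most 12, crops included, and the job is handed in when it is done.

```bash
ls; mkdir -p pics; python3 - <<'E'
from station import bot, optics
import cv2,numpy as np
print(bot.read_state(), bot.tip_extent)
ims=[]
for n in ["side","top"]:
    p=optics.get_image(n); ims.append(p["img"].copy())
    print(n,p["camera_matrix"].tolist(),p["T"].round(4).tolist())
    for t in ["key","stand","tier","jar_berry","jar_honey","cookies_pale","cookies_dark"]:
        print(t,[(np.round(d["uv"]).tolist(),round(d["confidence"],2)) for d in optics.spot_in(p,t)])
    cv2.imwrite(f"pics/{n}0.png",p["img"])
E
```

```text
pics
{'t': 0.0, 'qpos': array([-1.36849775,  0.426733  ,  0.07388165,  1.60661686, -0.03408459,
        1.11081131, -0.0671089 ]), 'dq': array([-0.00057794, -0.00049079, -0.00032542,  0.00034259,  0.00023307,
       -0.00067545, -0.00091432]), 'joint_torque': array([-7.28140021e-04, -9.49811196e+01,  3.75958711e+00, -4.63506997e+01,
        1.90460397e-02,  9.90211149e-03, -8.86548401e-05]), 'tool_pos': array([0.23251078, 0.6332779 , 0.2526065 ]), 'eef_rot': array([-5.49835824e-01, -3.09299385e+00,  2.04849043e-03]), 'force': array([ 0.54948326, -0.65366921, -0.24095126]), 'ft_torque': array([-0.02405595,  0.00493766, -0.03169533]), 'finger_gap': 0.08512133556721366} 0.022
side [[416.241276999335, 0.0, 254.7780508615167], [0.0, 416.241276999335, 196.39587324321022], [0.0, 0.0, 1.0]] [[0.9137, -0.1554, 0.3754, 0.0264], [-0.4058, -0.3024, 0.8625, -1.2987], [-0.0205, -0.9404, -0.3394, 0.6153], [0.0, 0.0, 0.0, 1.0]]
key [([244.0, 237.0], 0.75)]
stand [([293.0, 267.0], 0.76)]
tier [([304.0, 231.0], 0.63)]
jar_berry [([278.0, 210.0], 0.67)]
jar_honey [([331.0, 290.0], 0.67)]
cookies_pale []
cookies_dark [([315.0, 265.0], 0.96), ([334.0, 289.0], 0.66)]
top [[348.88881257353864, 0.0, 257.70070763994744], [0.0, 348.88881257353864, 190.75069072089633], [0.0, 0.0, 1.0]] [[-0.0197, -0.9829, 0.1833, 0.2896], [-0.9998, 0.0191, -0.0048, -0.0726], [0.0012, -0.1833, -0.9831, 1.4341], [0.0, 0.0, 0.0, 1.0]]
key [([137.0, 187.0], 0.67), ([260.0, 201.0], 0.63)]
stand [([313.0, 193.0], 0.91)]
tier [([330.0, 181.0], 0.8)]
jar_berry [([260.0, 171.0], 0.45)]
jar_honey [([373.0, 182.0], 0.62)]
cookies_pale [([258.0, 199.0], 0.35)]
cookies_dark []
```

View pics/top0.png

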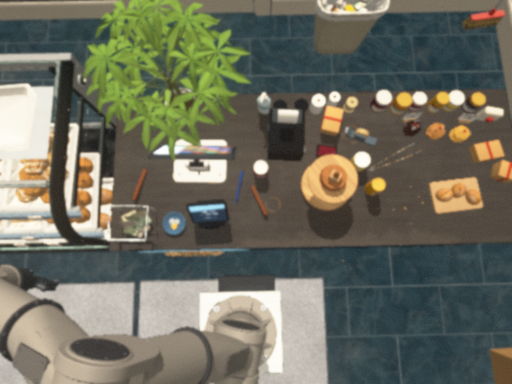

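View pics/side0.png

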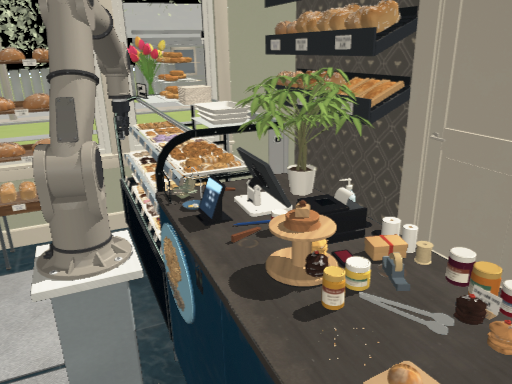

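The top view shows the stand at (330,181), key candidates at (260,201) and (139,186), and a blue pen at (240,185). The side view shows key candidates near (244,237).

```bash
cat > h.py <<'E'
import cv2,numpy as np
from station import bot,optics
from scipy.spatial.transform import Rotation as R
def ray(p,uv,z):
    K=np.array(p["camera_matrix"]);T=np.array(p["T"]) if "T" in p else p["TT"]
    d=T[:3,:3]@np.linalg.solve(K,[uv[0],uv[1],1.]);o=T[:3,3]
    return o+d*(z-o[2])/d[2]
def proj(p,X):
    K=np.array(p["camera_matrix"]);T=np.array(p["T"]) if "T" in p else p["TT"]
    c=T[:3,:3].T@(np.atleast_2d(X)-T[:3,3]).T; q=K@c; return (q[:2]/q[2]).T
def wrist():
    s=bot.read_state();p=optics.get_image("wrist")
    M=np.eye(4);M[:3,:3]=R.from_rotvec(s["eef_rot"]).as_matrix();M[:3,3]=s["tool_pos"]
    p["TT"]=M@np.array(p["mount"]);return p
def up(img,box,k):
    x0,y0,x1,y1=box;return cv2.resize(img[y0:y1,x0:x1],None,fx=k,fy=k,interpolation=cv2.INTER_CUBIC)
E
python3 - <<'E'
from h import *
t=optics.get_image("top");s=optics.get_image("side")
for uv in [(260,201),(139,186),(240,185)]: print(uv,ray(t,uv,.01).round(3),"side px",proj(s,ray(t,uv,.01)).round())
print("side key",ray(s,(244,237),.01).round(3))
print("plate/finial", ray(t,(330,181),.14), ray(t,(339,171),.213))
print("jars",ray(t,(375,185),.09),ray(t,(260,168),.07),ray(t,(361,160),.07))
for o in optics.outline_of(t,"key"): 
    m=o["mask"].astype(np.uint8);ys,xs=np.nonzero(m);print(o["uv"],m.sum(),cv2.minAreaRect(np.c_[xs,ys].astype(np.float32)))
a=up(t["img"],(225,140,395,220),4);b=up(s["img"],(215,195,385,315),4)
cv2.imwrite("pics/a.png",cv2.resize(np.vstack([a,b]),None,fx=.75,fy=.75))
E
```

```text
(260, 201) [ 0.512 -0.088  0.01 ] side px [[245. 234.]]
(139, 186) [0.585 0.414 0.01 ] side px [[217. 189.]]
(240, 185) [ 0.581 -0.006  0.01 ] side px [[253. 222.]]
side key [ 0.5   -0.113  0.01 ]
plate/finial [ 0.56314416 -0.35391638  0.14      ] [ 0.58385695 -0.3725664   0.213     ]
jars [ 0.55420009 -0.54084753  0.09      ] [ 0.63689387 -0.0903597   0.07      ] [ 0.66228967 -0.49956288  0.07      ]
[136.6, 187.1] 117 ((138.5, 184.49998474121094), (4.427187919616699, 30.990318298339844), 18.43494987487793)
[258.2, 172.5] 237 ((260.0, 169.00001525878906), (17.708751678466797, 15.811387062072754), 71.56504821777344)
```

View pics/a.png

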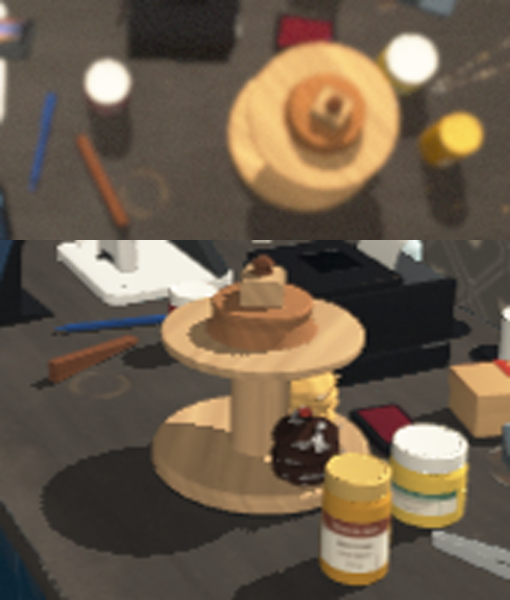

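Chosen key: (260,201), about 0.52 m from the base. The other candidate, (139,186), is at 0.72 m. Its thick end seems to face the robot and its thin end away. I'll move over the stand and key for a wrist view.

```bash
python3 -m pendant '[[0,0,0.06,0],[0.02,-0.03,0.12,-0.1],[0.08,-0.07,0.17,-0.25],[0.13,-0.11,0.17,-0.4],[0.18,-0.15,0.17,-0.55],[0.2,-0.21,0.17,-0.7],[0.22,-0.27,0.17,-0.85],[0.23,-0.33,0.17,-1.0],[0.24,-0.39,0.17,-1.15],[0.25,-0.45,0.17,-1.3],[0.26,-0.51,0.17,-1.45],[0.265,-0.57,0.17,-1.6],[0.265,-0.63,0.17,-1.6],[0.265,-0.69,0.17,-1.6],[0.265,-0.75,0.17,-1.6],[0.265,-0.81,0.17,-1.6],[0.265,-0.85,0.17,-1.6],[0.265,-0.85,0.17,-1.6],[0.265,-0.85,0.17,-1.6]]' 0
python3 - <<'E'
from h import *
p=wrist();cv2.imwrite("pics/w1.png",p["img"])
print(p["mount"].round(3).tolist(),p["TT"].round(3).tolist())
for t in ["key","tier","stand"]:
    for o in optics.outline_of(p,t):
        m=o["mask"].astype(np.uint8);c=max(cv2.findContours(m,0,2)[0],key=len);print(t,o["confidence"],o["uv"],m.sum(),cv2.minAreaRect(c))
E
```

```text
t: 3.32
tool_pos: [0.4976, -0.2159, 0.4232]
eef_rot: [-2.602, -1.76, 0.0]
force: [0.1, -0.1, -0.2]
finger_gap: -0.0001
[[0.002, -0.956, -0.294, 0.075], [1.0, 0.001, 0.001, 0.001], [-0.001, -0.294, 0.956, -0.12], [0.0, 0.0, 0.0, 1.0]] [[0.929, -0.354, -0.109, 0.526], [-0.371, -0.888, -0.273, -0.147], [0.0, 0.294, -0.956, 0.543], [0.0, 0.0, 0.0, 1.0]]
key 0.8 [238.8, 57.1] 804 ((239.0594482421875, 57.487274169921875), (9.973335266113281, 87.5950927734375), 41.0548095703125)
tier 0.92 [342.1, 216.4] 10997 ((344.82659912109375, 221.19683837890625), (131.59054565429688, 118.10618591308594), 4.513988018035889)
stand 0.8 [321.4, 170.7] 3823 ((309.5941162109375, 172.71041870117188), (51.144004821777344, 113.6919174194336), 55.885528564453125)
```

View pics/w1.png

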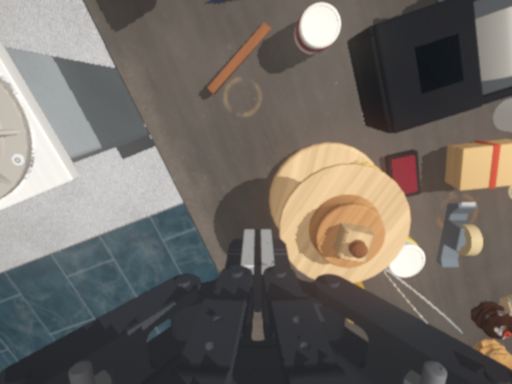

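The wrist view shows the tier at (345,221), the post top at (355,240), and the key from (209,93) to (268,27).

```bash
python3 - <<'E'
from h import *
p=wrist()
for z in(.137,.144):print("tier",ray(p,(344.8,221.2),z).round(4))
print("foot?", ray(p,(330,190),.022))
a,b=ray(p,(209,93),.012),ray(p,(268,27),.007);print(a,b,np.linalg.norm(a-b),np.degrees(np.arctan2(*(b-a)[1::-1])))
m=optics.outline_of(p,"key")[0]["mask"].astype(np.uint8)
q=up(p["img"],(310,180,400,280),6);r=up(p["img"],(195,15,285,105),6)
q=cv2.resize(q,(486,540));cv2.imwrite("pics/b.png",np.hstack([q,r])[:, :800] if 0 else cv2.resize(np.hstack([q,r]),(790,416)))
E
```

```text
tier [ 0.5801 -0.3557  0.137 ]
tier [ 0.5791 -0.3521  0.144 ]
foot? [ 0.58808762 -0.34686324  0.022     ]
[ 0.45289971 -0.11388844  0.012     ] [ 0.58060647 -0.05680753  0.007     ] 0.13997230061950033 24.083141676332207
```

View pics/b.png

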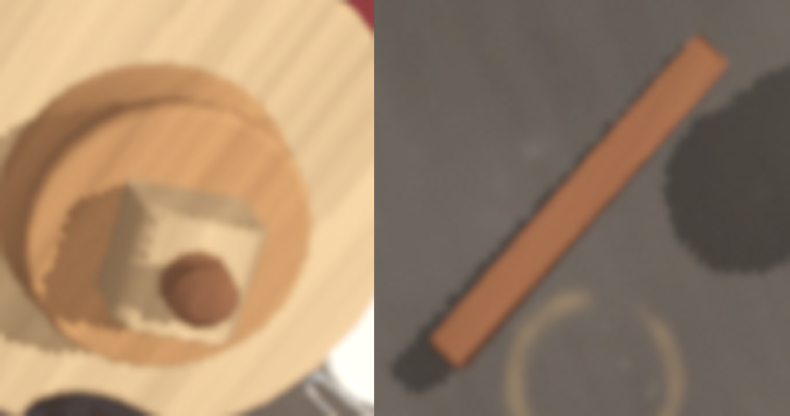

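```bash
python3 -m pendant '[[0.05,-0.03,-0.02,0],[0.09,-0.055,-0.06,0],[0.11,-0.068,-0.11,0],[0.11,-0.068,-0.17,0],[0.11,-0.068,-0.22,0],[0.11,-0.068,-0.245,0],[0.11,-0.068,-0.254,0],[0.11,-0.068,-0.26,0],[0.11,-0.068,-0.266,0],[0.11,-0.068,-0.271,0],[0.11,-0.068,-0.274,0],[0.11,-0.068,-0.276,0]]'
```

```text
t: 5.12
tool_pos: [0.6083, -0.2836, 0.1476]
eef_rot: [2.6, 1.762, 0.002]
force: [3.1, 0.2, 3.3]
finger_gap: -0.0
```

```bash
python3 -m pendant '[[0,0,-0.001,0],[0,0,-0.002,0],[0,0,-0.002,0]]';python3 -m pendant '[[0,0,-0.002,0],[0,0,-0.003,0],[0,0,-0.003,0]]'
```

```text
t: 5.5
tool_pos: [0.6084, -0.2837, 0.1468]
eef_rot: [2.6, 1.762, 0.003]
force: [-4.6, 4.5, 19.7]
finger_gap: -0.0001
t: 5.88
tool_pos: [0.6085, -0.2838, 0.1465]
eef_rot: [2.601, 1.762, 0.006]
force: [-12.7, 11.2, 45.0]
finger_gap: 0.0002
```

The tier stopped at fingertip height 0.1245 m, so it's seated. I'll lift off towards the key and look for the slot.

```bash
python3 -m pendant '[[0,0,0.03,0],[0,0.02,0.09,0],[-0.03,0.06,0.14,-0.1],[-0.06,0.11,0.17,-0.25],[-0.09,0.15,0.17,-0.4],[-0.09,0.17,0.17,-0.55],[-0.09,0.18,0.17,-0.7],[-0.09,0.18,0.17,-0.77],[-0.09,0.18,0.17,-0.77]]' 1
python3 - <<'E'
from h import *
print(bot.read_state()["qpos"].round(2))
p=wrist();t=optics.get_image("top");s=optics.get_image("side")
S=np.array([.58,-.355,.17])
ims=[]
for c in(p,t,s):
    u,v=proj(c,S)[0].round().astype(int);print(u,v)
    u=min(max(u,45),512-45);v=min(max(v,45),384-45);ims.append(cv2.resize(up(c["img"],(u-45 if c is p else u-25,v-45 if c is p else v-30,u+45 if c is p else u+25,v+45 if c is p else v+20),8),(390,390)))
cv2.imwrite("pics/wfull.png",p["img"])
cv2.imwrite("pics/c.png",cv2.resize(np.hstack(ims[1:]+[cv2.resize(p["img"],(520,390))]),(800,240)) if 0 else np.vstack([np.hstack(ims[:2]),np.hstack([ims[2],cv2.resize(p["img"],(390,292)) if 0 else np.pad(cv2.resize(p["img"],(390,292)),((0,98),(0,0),(0,0)))])])[:780])
im=cv2.imread("pics/c.png");cv2.imwrite("pics/c.png",cv2.resize(im,(600,600),interpolation=cv2.INTER_AREA))
E
```

```text
t: 7.0
tool_pos: [0.5182, -0.1036, 0.3163]
eef_rot: [3.07, 0.657, 0.005]
force: [-0.6, 0.1, 0.0]
finger_gap: 0.0855
[-0.96  0.27  1.25  1.9  -0.28  1.16 -0.76]
521 229
332 175
302 213
```

View pics/c.png

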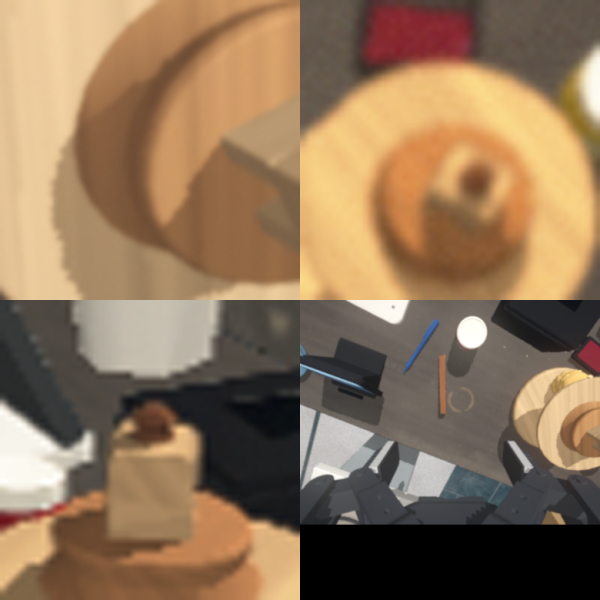

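The side view shows the -114° face is solid, so the slot runs along about -24°/156°. I need a view of the robot-side (156°) face to tell the mouth from the far end.

```bash
python3 -m pendant '[[-0.03,-0.05,0,0.1],[-0.06,-0.09,0,0.25],[-0.09,-0.14,0,0.4],[-0.106,-0.19,0,0.55],[-0.106,-0.24,-0.03,0.7],[-0.106,-0.26,-0.07,0.733],[-0.106,-0.26,-0.075,0.733],[-0.106,-0.26,-0.075,0.733]]' 1
python3 - <<'E'
from h import *
print(bot.read_state()["qpos"].round(2))
p=wrist()
S=np.array([.58,-.355,.165]);u,v=proj(p,S)[0].round().astype(int);print(u,v,p["camera_matrix"])
np.savez("w3.npz",img=p["img"],camera_matrix=p["camera_matrix"],TT=p["TT"])
u0=min(u-60,512-140);v0=max(v-60,0);print(u0,v0)
cv2.imwrite("pics/d.png",up(p["img"],(u0,v0,u0+140,v0+120),5))
E
```

```text
t: 8.15
tool_pos: [0.4106, -0.3653, 0.2403]
eef_rot: [-2.633, -1.711, -0.002]
force: [-1.0, 0.1, 0.4]
finger_gap: 0.0853
[-0.2   0.38  1.03  1.94 -0.38  1.03  0.58]
501 90 [[303.6730481    0.         257.22976673]
 [  0.         303.6730481  187.93440979]
 [  0.           0.           1.        ]]
372 30
```

View pics/d.png

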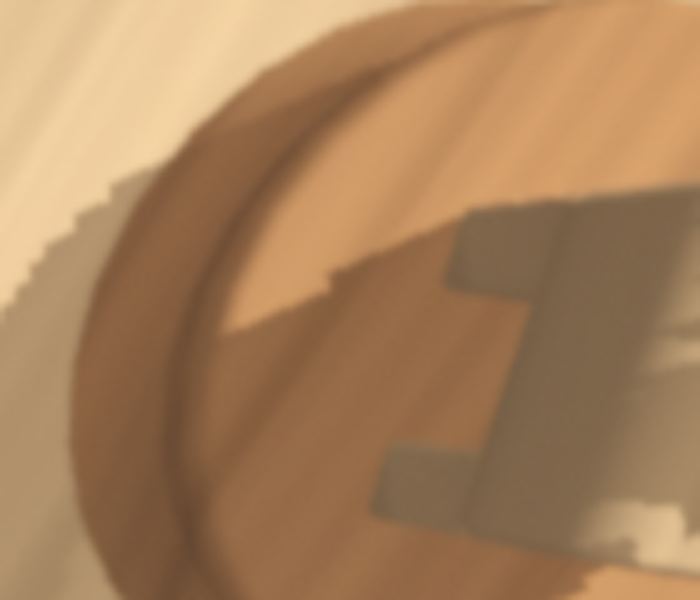

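The slot is clearly visible in the robot-side face, with jaws at crop (447,288) and (390,440) and roof edge at (527,300) to (490,450). I'll compute its height, position and yaw.

```bash
python3 - <<'E'
from h import *
d=np.load("w3.npz");p={k:d[k] for k in d.files}
px=lambda a:(372+a[0]/5-.4,30+a[1]/5-.4)
A,B,C,D=[ray(p,px(a),.155) for a in[(470,210),(447,288),(390,440),(372,515)]]
for q in(A,B,C,D):print(q.round(4))
n=D-A;print(np.linalg.norm(n),np.linalg.norm(C-B))
yaw=np.arctan2(*(np.array([n[1],-n[0]])[::-1]))
print("normal yaw",np.degrees(yaw))
mid=(A+B+C+D)/4
for s in(0,np.pi): print("axis?",(mid[:2]+.02*np.array([np.cos(yaw+s),np.sin(yaw+s)])).round(4))
for base,roof in((B,(530,300)),(C,(488,450))):
    zs=np.linspace(.155,.19,351);e=[np.linalg.norm(proj(p,[*base[:2],z])[0]-px(roof)) for z in zs];print("roof h",zs[np.argmin(e)]-.155,min(e))
E
```

```text
[ 0.5684 -0.3376  0.155 ]
[ 0.5636 -0.3458  0.155 ]
[ 0.5524 -0.3617  0.155 ]
[ 0.5479 -0.3704  0.155 ]
0.03866158090565701 0.019447023040362683
normal yaw 147.98362978101292
axis? [ 0.5411 -0.3433]
axis? [ 0.575  -0.3645]
roof h 0.015300000000000008 3.050810981922721
roof h 0.0194 0.28055827744743744
```

```bash
python3 - <<'E'
from h import *
from scipy.optimize import least_squares as ls
d=np.load("w3.npz");p={k:d[k] for k in d.files}
px=lambda a:(372+a[0]/5-.4,30+a[1]/5-.4)
for z,pts in((.155,[(480,38),(390,80),(270,170),(215,260),(178,370),(172,450),(195,545)]),(.125,[(260,78),(195,135),(130,215),(90,310),(73,420),(85,530)])):
    P=np.array([ray(p,px(a),z)[:2] for a in pts])
    print(z,ls(lambda c:np.hypot(*(P-c).T)-.048,[.575,-.36]).x.round(4),ls(lambda c:np.hypot(*(P-c[:2]).T)-c[2],[.575,-.36,.048]).x.round(4))
# top camera plate
t=optics.get_image("top")
for o in optics.outline_of(t,"tier")[:1]:
    c=max(cv2.findContours(o["mask"].astype(np.uint8),0,2)[0],key=len)[:,0]
    (e,r)=cv2.minEnclosingCircle(c);print(e,r,ray(t,e,.122).round(4), cv2.minAreaRect(c))
    P=np.array([ray(t,a,.123)[:2] for a in c.astype(float)]);print(ls(lambda c:np.hypot(*(P-c).T)-.095,[.575,-.36],loss="soft_l1",f_scale=.003).x.round(4))
E
```

```text
0.155 [ 0.5716 -0.3651] [ 0.5668 -0.36    0.042 ]
0.125 [ 0.5711 -0.362 ] [ 0.5749 -0.365   0.0523]
(331.1206970214844, 178.70689392089844) 24.694721221923828 [ 0.5759 -0.3627  0.122 ] ((330.0000305175781, 178.00001525878906), (46.66904067993164, 46.66904067993164), 45.0)
[ 0.5773 -0.3615]
```

The axis is at about (0.5745,-0.3635), yaw about -31°, and the mouth faces the robot (roof about 18 mm up). Next I hover over the key near its thick end and check.

```bash
python3 -m pendant '[[0.01,0.05,0,-0.15],[0.025,0.1,0,-0.3],[0.04,0.15,0,-0.45],[0.055,0.2,-0.02,-0.6],[0.065,0.25,-0.06,-0.733],[0.065,0.262,-0.1,-0.733],[0.065,0.262,-0.11,-0.733],[0.065,0.262,-0.11,-0.733]]' 0.6
python3 - <<'E'
from h import *
print(bot.read_state()["qpos"].round(2))
p=wrist();cv2.imwrite("pics/w4.png",p["img"])
for o in optics.outline_of(p,"key"):
    m=o["mask"].astype(np.uint8);c=max(cv2.findContours(m,0,2)[0],key=len)
    b=cv2.boxPoints(cv2.minAreaRect(c));print(o["confidence"],o["uv"],b.round(1).tolist())
    for z in(.01,.02):print([ray(p,q,z)[:2].round(4).tolist() for q in b])
E
```

```text
t: 9.3
tool_pos: [0.4779, -0.1027, 0.1335]
eef_rot: [3.069, 0.657, 0.008]
force: [-0.1, -0.4, 0.2]
finger_gap: 0.0512
[-0.79  0.52  1.12  2.17 -0.65  0.83 -0.41]
0.98 [254.7, 127.9] [[243.89999389648438, 40.099998474121094], [262.6000061035156, 39.900001525878906], [264.5, 221.0], [245.6999969482422, 221.1999969482422]]
[[0.5787, -0.048], [0.5844, -0.0605], [0.4549, -0.1213], [0.4481, -0.1066]]
[[0.5773, -0.049], [0.5828, -0.061], [0.4587, -0.1193], [0.4522, -0.1052]]
```

View pics/w4.png

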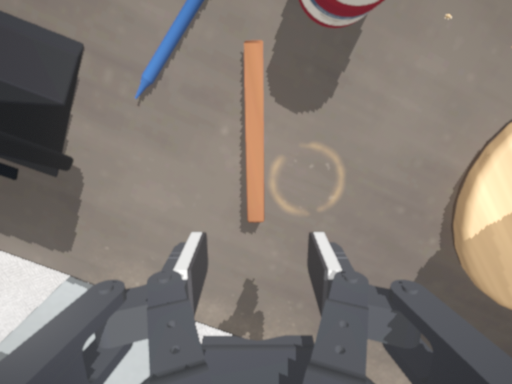

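The key runs from its butt at (0.455,-0.112) to its tip at (0.581,-0.054), and it's centred between the jaws. I'll grasp it 25 mm from the butt.

```bash
python3 -m pendant '[[0,0.0005,-0.05,0.01],[0,0.0005,-0.09,0.01],[0,0.0005,-0.104,0.01],[0,0.0005,-0.107,0.01],[0,0.0005,-0.107,0.01]]'; python3 -m pendant '[[0,0,0,0],[0,0,0,0],[0,0,0,0],[0,0,0,0],[0,0,0,0]]' 0 60;  python3 -m pendant '[[0,0,0.02,0],[0,0,0.07,0],[0,0,0.12,0],[0,0,0.17,0],[0,0,0.19,0],[0,0,0.19,0]]'
python3 - <<'E'
from h import *
print(bot.read_state()["qpos"].round(2))
E
```

```text
t: 10.02
tool_pos: [0.4791, -0.1029, 0.0282]
eef_rot: [3.066, 0.67, 0.012]
force: [-0.2, -0.1, 0.6]
finger_gap: 0.0513
t: 10.65
tool_pos: [0.4796, -0.1028, 0.029]
eef_rot: [3.066, 0.671, 0.014]
force: [-4.0, 3.0, 18.2]
finger_gap: 0.012
t: 11.4
tool_pos: [0.4802, -0.1024, 0.22]
eef_rot: [3.067, 0.673, 0.018]
force: [0.3, 0.2, 0.3]
finger_gap: 0.0125
[-0.96  0.4   1.31  2.1  -0.47  0.98 -0.54]
```

```bash
python3 -m pendant '[[-0.01,-0.02,0,-0.15],[-0.02,-0.05,0,-0.3],[-0.03,-0.08,0,-0.45],[-0.04,-0.11,0,-0.6],[-0.046,-0.14,0,-0.75],[-0.046,-0.165,0,-0.9],[-0.046,-0.177,0,-0.972],[-0.046,-0.177,0,-0.972],[-0.046,-0.177,0,-0.972]]'
python3 - <<'E'
from h import *
print(bot.read_state()["qpos"].round(2))
p=wrist();t=optics.get_image("top");s=optics.get_image("side")
cv2.imwrite("pics/w5.png",p["img"])
np.savez("w5.npz",img=p["img"],camera_matrix=p["camera_matrix"],TT=p["TT"])
a=up(t["img"],(265,145,365,235),4);b=up(s["img"],(235,160,335,250),4)
w=cv2.resize(p["img"],(800,600))[:, :]
w2=up(p["img"],(130,60,380,250),3) 
np.savez("ts.npz",t=t["img"],s=s["img"])
cv2.imwrite("pics/e.png",np.vstack([np.hstack([a,b]),])); cv2.imwrite("pics/f.png",w)
E
```

```text
t: 12.52
tool_pos: [0.4342, -0.2786, 0.2197]
eef_rot: [3.022, -0.832, 0.014]
force: [0.0, 0.2, -1.2]
finger_gap: 0.0127
[-0.56  0.52  1.34  2.05 -0.59  1.04 -1.04]
```

View pics/f.png

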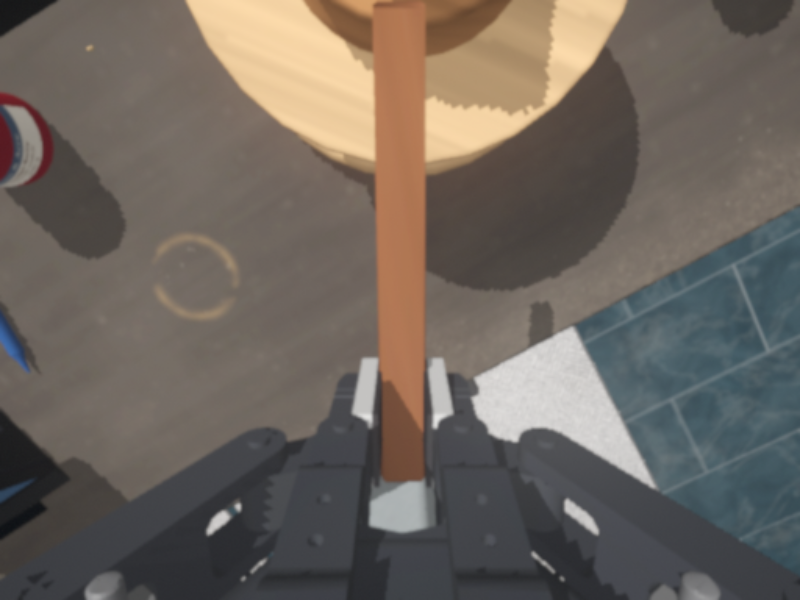

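The wrist view shows the key gripped straight (column about 400 of 800), with the hub and plate centred at about 402-407. I'll work out the lateral and yaw errors numerically.

```bash
python3 - <<'E'
from h import *
from scipy.optimize import least_squares as ls
p=wrist()
s=bot.read_state();tp=s["tool_pos"]
u=np.array([np.cos(np.radians(-31)),np.sin(np.radians(-31))]);v=np.array([-u[1],u[0]])
f=lambda a:(a[0]/1.5625-.2,a[1]/1.5625-.2)
tip=ray(p,f((399,6)),.1975);butt=ray(p,f((403,480)),.2145)
print("tip",tip,"butt",butt,np.linalg.norm(tip-butt),"yaw",np.degrees(np.arctan2(*(tip-butt)[1::-1])))
o=optics.outline_of(p,"tier")[0];c=max(cv2.findContours(o["mask"].astype(np.uint8),0,2)[0],key=len)[:,0]
c=c[(c[:,1]>2)]
P=np.array([ray(p,a,.122)[:2] for a in c.astype(float)])
r=np.hypot(*(P-[.5745,-.3635]).T);P=P[np.abs(r-.095)<.012];print(len(P))
ax=ls(lambda c:np.hypot(*(P-c).T)-.095,[.575,-.36],loss="soft_l1",f_scale=.002).x;print("axis",ax.round(4))
for nm,A in(("plate",ax),("prior",np.array([.5745,-.3635]))):
  for q in(tip,butt): print(nm,"along",(q[:2]-A)@u,"lat",(q[:2]-A)@v)
# slot from this: post face/slot midline using earlier pts
print("slot mid lat vs plate axis",(np.array([.558,-.3538])-ax)@v)
d=np.load("ts.npz");a=up(d["t"],(275,150,355,230),5);b=up(d["s"],(245,165,325,245),5);cv2.imwrite("pics/g.png",np.hstack([a,b]))
E
```

```text
tip [ 0.53150056 -0.3352882   0.1975    ] butt [ 0.41406254 -0.26668071  0.2145    ] 0.1370681474796041 yaw -30.293544695213807
89
axis [ 0.5752 -0.3656]
plate along -0.05302152269296455 lat 0.0034780493847591035
plate along -0.1890210259114345 lat 0.0018010944599363143
prior along -0.05138786460547892 lat 0.0020358784269051827
prior along -0.18738736782394885 lat 0.00035892350208240054
slot mid lat vs plate axis 0.0012585655386485282
```

View pics/g.png

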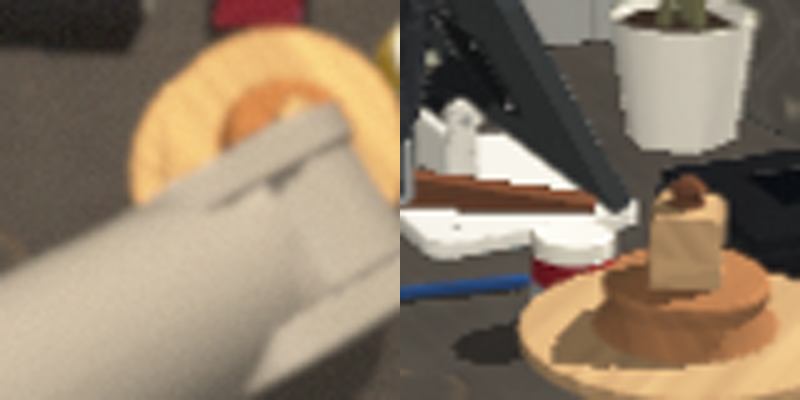

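```bash
python3 -m pendant '[[-0.001,-0.002,-0.015,-0.01],[-0.001,-0.002,-0.031,-0.01],[-0.001,-0.002,-0.032,-0.01],[0.007,-0.007,-0.032,-0.01],[0.016,-0.012,-0.032,-0.01],[0.025,-0.017,-0.032,-0.01],[0.031,-0.021,-0.032,-0.01],[0.037,-0.025,-0.032,-0.01],[0.037,-0.025,-0.032,-0.01]]'
```

```text
t: 13.9
tool_pos: [0.4716, -0.3041, 0.188]
eef_rot: [3.017, -0.849, 0.015]
force: [-1.0, 0.4, -0.8]
finger_gap: 0.0122
```

```bash
python3 - <<'E'
from h import *
s=optics.get_image("side")
p=wrist()
a=up(s["img"],(250,175,320,235),6);b=cv2.resize(p["img"],(480,360))[:360]
cv2.imwrite("pics/i.png",cv2.resize(np.hstack([a,b[:, 80:440]]),(780,360)))
E
```

```text
(no output)
```

View pics/i.png

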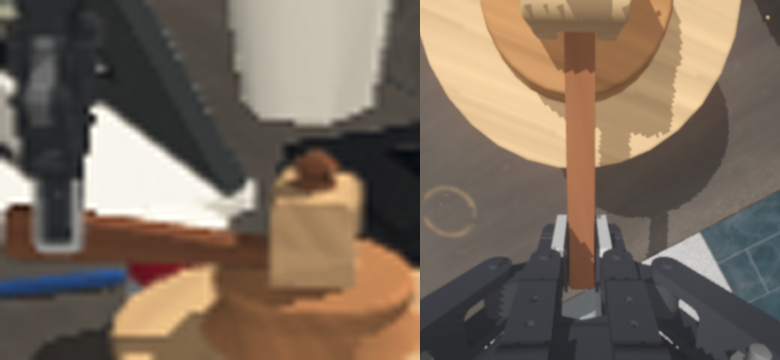

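The tip is inside the slot with no contact force. I'll lower towards the hub and advance.

```bash
python3 -m pendant '[[0,0,-0.001,0],[0,0,-0.002,0],[0,0,-0.003,0],[0,0,-0.003,0]]'; python3 -m pendant '[[0.004,-0.003,0,0],[0.009,-0.005,0,0],[0.013,-0.008,0,0],[0.017,-0.010,0,0],[0.021,-0.013,0,0],[0.021,-0.013,0,0]]'
```

```text
t: 14.5
tool_pos: [0.4711, -0.3037, 0.1849]
eef_rot: [3.018, -0.849, 0.014]
force: [-0.2, -0.0, 0.2]
finger_gap: 0.0125
t: 15.25
tool_pos: [0.4923, -0.317, 0.1849]
eef_rot: [3.017, -0.85, 0.014]
force: [-0.0, 0.3, -0.7]
finger_gap: 0.0121
```

```bash
python3 -m pendant '[[0,0,-0.001,0],[0,0,-0.0015,0],[0,0,-0.0015,0]]'; python3 -m pendant '[[0.003,-0.002,0,0],[0.007,-0.004,0,0],[0.010,-0.006,0,0],[0.013,-0.008,0,0],[0.017,-0.010,0,0],[0.017,-0.010,0,0]]'
```

```text
t: 15.62
tool_pos: [0.4922, -0.317, 0.1835]
eef_rot: [3.017, -0.85, 0.014]
force: [-1.8, 0.5, 2.1]
finger_gap: 0.0123
t: 16.38
tool_pos: [0.5096, -0.3275, 0.1836]
eef_rot: [3.017, -0.85, 0.015]
force: [-0.9, 0.8, 5.2]
finger_gap: 0.0127
```

The key is on the hub with its tip at about +39 mm. I'll advance a little further and then release.

```bash
python3 -m pendant '[[0.002,-0.001,0.0005,0],[0.003,-0.002,0.0005,0],[0.004,-0.0025,0.0005,0],[0.004,-0.0025,0.0005,0]]'; python3 -m pendant '[[0,0,0,0],[0,0,0,0],[0,0,0,0],[0,0,0,0]]' 0.5; python3 - <<'E'
from h import *
s=optics.get_image("side");p=wrist()
a=up(s["img"],(250,175,320,235),6);b=cv2.resize(p["img"],(480,360))
cv2.imwrite("pics/j.png",cv2.resize(np.hstack([a,b[:, 80:440]]),(780,360)))
E
```

```text
t: 16.88
tool_pos: [0.5137, -0.33, 0.184]
eef_rot: [3.017, -0.85, 0.015]
force: [0.4, -0.7, -0.6]
finger_gap: 0.0128
t: 17.38
tool_pos: [0.5137, -0.3299, 0.1841]
eef_rot: [3.017, -0.85, 0.015]
force: [-0.1, -0.5, 1.2]
finger_gap: 0.0428
```

View pics/j.png

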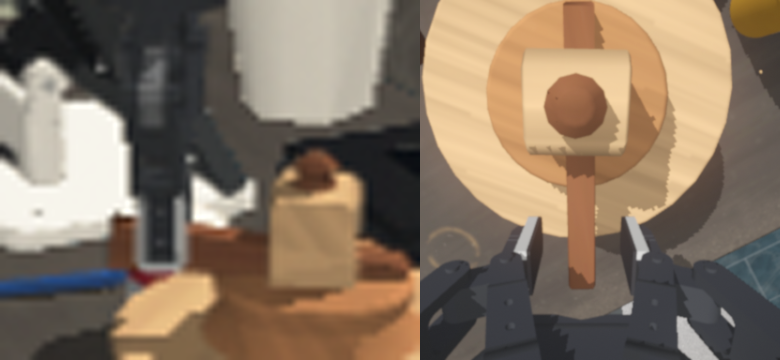

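The key lies through the slot, straight and stable on its own. I'll back out straddling it, shut the fingers behind the butt and lower to tapping height.

```bash
python3 -m pendant '[[-0.01,0.006,0,0],[-0.025,0.015,0,0],[-0.038,0.023,0,0],[-0.0437,0.0263,0,0],[-0.0437,0.0263,0,0]]'; python3 -m pendant '[[0,0,0,0],[0,0,-0.006,0],[0,0,-0.012,0],[0,0,-0.012,0]]' 0 60;python3 -m pendant '[[0.0025,-0.0015,0,0],[0.005,-0.003,0,0],[0.0075,-0.0045,0,0],[0.0075,-0.0045,0,0]]'
```

```text
t: 18.1
tool_pos: [0.47, -0.3033, 0.1842]
eef_rot: [3.018, -0.849, 0.015]
force: [0.3, -0.1, 0.4]
finger_gap: 0.0428
t: 18.6
tool_pos: [0.4698, -0.3033, 0.1715]
eef_rot: [3.017, -0.85, 0.014]
force: [-0.3, 1.2, -0.4]
finger_gap: -0.0
t: 19.1
tool_pos: [0.4775, -0.308, 0.1716]
eef_rot: [3.017, -0.849, 0.014]
force: [0.5, -0.1, -0.6]
finger_gap: 0.0003
```

```bash
cat > ok.py <<'E'
from h import *
import sys
s=bot.read_state();u=np.array([.857,-.515]);f=-s["force"][:2]@u
print("push",round(float(f),1),"along",round(float((s["tool_pos"][:2]-[.575,-.3645])@u),4));sys.exit(f>4)
E
P="python3 -m pendant"
$P '[[0.0017,-0.001,0,0],[0.0034,-0.002,0,0],[0.0034,-0.002,0,0]]' >/dev/null; python3 ok.py &&
$P '[[0.0009,-0.0005,0,0],[0.0017,-0.001,0,0],[0.0017,-0.001,0,0]]' >/dev/null&& python3 ok.py &&
$P '[[0.0009,-0.0005,0,0],[0.0017,-0.001,0,0],[0.0017,-0.001,0,0]]' >/dev/null&& python3 ok.py &&
$P '[[0.0009,-0.0005,0,0],[0.0017,-0.001,0,0],[0.0017,-0.001,0,0]]' >/dev/null&& python3 ok.py &&
$P '[[0.0009,-0.0005,0,0],[0.0017,-0.001,0,0],[0.0017,-0.001,0,0]]' >/dev/null&& python3 ok.py &&
$P '[[0.0009,-0.0005,0,0],[0.0017,-0.001,0,0],[0.0017,-0.001,0,0]]' >/dev/null&& python3 ok.py
$P '[[0,0,0,0]]'
```

```text
push -0.9 along -0.1086
t: 19.6
tool_pos: [0.4809, -0.31, 0.1716]
eef_rot: [3.017, -0.849, 0.014]
force: [0.7, -0.2, 0.9]
finger_gap: 0.0False
```

```bash
sed -i 's/sys.exit(f>4)/sys.exit(int(f>4))/' ok.py
P="python3 -m pendant"
$P '[[0.0009,-0.0005,0,0],[0.0017,-0.001,0,0],[0.0017,-0.001,0,0]]' >/dev/null&& python3 ok.py &&
$P '[[0.0009,-0.0005,0,0],[0.0017,-0.001,0,0],[0.0017,-0.001,0,0]]' >/dev/null&& python3 ok.py &&
$P '[[0.0009,-0.0005,0,0],[0.0017,-0.001,0,0],[0.0017,-0.001,0,0]]' >/dev/null&& python3 ok.py &&
$P '[[0.0009,-0.0005,0,0],[0.0017,-0.001,0,0],[0.0017,-0.001,0,0]]' >/dev/null&& python3 ok.py &&
$P '[[0.0009,-0.0005,0,0],[0.0017,-0.001,0,0],[0.0017,-0.001,0,0]]' >/dev/null&& python3 ok.py &&
$P '[[0.0009,-0.0005,0,0],[0.0017,-0.001,0,0],[0.0017,-0.001,0,0]]' >/dev/null&& python3 ok.py &&
$P '[[0.0009,-0.0005,0,0],[0.0017,-0.001,0,0],[0.0017,-0.001,0,0]]' >/dev/null&& python3 ok.py &&
$P '[[0.0009,-0.0005,0,0],[0.0017,-0.001,0,0],[0.0017,-0.001,0,0]]' >/dev/null&& python3 ok.py
```

```text
push -0.1 along -0.1066
push 0.1 along -0.1045
push 0.0 along -0.1025
push -0.1 along -0.1004
push -1.0 along -0.0984
push 0.1 along -0.0963
push -0.2 along -0.0943
push 0.0 along -0.0922
```

```bash
P="python3 -m pendant"
$P '[[0.0009,-0.0005,0,0],[0.0017,-0.001,0,0],[0.0017,-0.001,0,0]]' >/dev/null&& python3 ok.py &&
$P '[[0.0009,-0.0005,0,0],[0.0017,-0.001,0,0],[0.0017,-0.001,0,0]]' >/dev/null&& python3 ok.py &&
$P '[[0.0009,-0.0005,0,0],[0.0017,-0.001,0,0],[0.0017,-0.001,0,0]]' >/dev/null&& python3 ok.py &&
$P '[[0.0009,-0.0005,0,0],[0.0017,-0.001,0,0],[0.0017,-0.001,0,0]]' >/dev/null&& python3 ok.py &&
$P '[[0.0009,-0.0005,0,0],[0.0017,-0.001,0,0],[0.0017,-0.001,0,0]]' >/dev/null&& python3 ok.py &&
$P '[[0.0009,-0.0005,0,0],[0.0017,-0.001,0,0],[0.0017,-0.001,0,0]]' >/dev/null&& python3 ok.py &&
$P '[[0.0009,-0.0005,0,0],[0.0017,-0.001,0,0],[0.0017,-0.001,0,0]]' >/dev/null&& python3 ok.py &&
$P '[[0.0009,-0.0005,0,0],[0.0017,-0.001,0,0],[0.0017,-0.001,0,0]]' >/dev/null&& python3 ok.py
python3 - <<'E'
from h import *
p=wrist();print(bot.read_state()["t"])
for o in optics.outline_of(p,"key"):
    b=cv2.boundingRect(o["mask"].astype(np.uint8));print(o["confidence"],b,ray(p,(b[0]+b[2]/2,b[1]),.162).round(4))
E
```

```text
push 0.1 along -0.0901
push 0.2 along -0.088
push 0.5 along -0.086
push 12.5 along -0.0854
24.15
0.75 (239, 129, 36, 123) [ 0.554  -0.3542  0.162 ]
```

It bit, with a push of 12.5 N. One small further push, to around 18 N, should make it tight.

```bash
P="python3 -m pendant"
$P '[[0.0009,-0.0005,0,0],[0.0015,-0.0009,0,0],[0.0020,-0.0012,0,0],[0.0020,-0.0012,0,0]]'; python3 ok.py
```

```text
t: 24.7
tool_pos: [0.501, -0.3221, 0.1712]
eef_rot: [3.02, -0.852, 0.005]
force: [-15.3, 11.9, 14.7]
finger_gap: -0.0001
push 19.3 along -0.0853
```

The push is 19 N along the key, but with 15 N vertical friction. I'll back off to release and check the key's position and tilt.

```bash
P="python3 -m pendant"
$P '[[-0.0009,0.0005,0,0],[-0.004,0.0025,0,0],[-0.010,0.006,0,0],[-0.010,0.006,0,0],[-0.010,0.006,0,0]]'; python3 ok.py
python3 - <<'E'
from h import *
p=wrist();s=optics.get_image("side")
for o in optics.outline_of(p,"key"):
    b=cv2.boundingRect(o["mask"].astype(np.uint8));print(o["confidence"],b)
# butt-side mask edges in side view
u=np.array([.857,-.515,0])
for o in optics.outline_of(s,"key"):
    m=o["mask"];ys,xs=np.nonzero(m);print(o["confidence"],o["uv"],xs.min(),xs.max(),ys.min(),ys.max())
    print([(x,int(ys[xs==x].min()),int(ys[xs==x].max())) for x in range(xs.min(),xs.max()+1,3) if (xs==x).any()])
A=np.array([.575,-.3645,.155])
v=np.array([.515,.857,0])
for b in(-.086,-.06,-.03,.06): print(b,proj(s,np.array([A+b*u-.007*v,A+b*u-.007*v+[0,0,.007+(.065-b+0)*.1286]])).round(1).tolist())
E
```

```text
t: 25.32
tool_pos: [0.4911, -0.3161, 0.1713]
eef_rot: [3.02, -0.851, 0.005]
force: [-0.5, -0.0, 0.4]
finger_gap: 0.0
push 0.4 along -0.0968
0.97 (238, 93, 38, 135)
0.61 [291.9, 220.0] 276 325 211 221
[(276, 211, 218), (279, 211, 219), (282, 211, 221), (285, 212, 221), (288, 212, 220), (291, 212, 220), (294, 214, 220), (309, 215, 219), (312, 215, 221), (315, 216, 221), (318, 216, 221), (321, 217, 221), (324, 217, 221)]
-0.086 [[270.9, 219.7], [270.9, 211.0]]
-0.06 [[280.2, 219.9], [280.2, 212.3]]
-0.03 [[290.9, 220.3], [291.0, 213.9]]
0.06 [[323.4, 221.2], [323.5, 218.7]]
```

The key is flat with its tip at about +65 mm. I'll re-tap once, with a slight upward bias to cancel the vertical friction, to confirm it's firm at about 20 N.

```bash
P="python3 -m pendant"
$P '[[0.003,-0.0018,0,0],[0.006,-0.0036,0,0],[0.009,-0.0054,0,0],[0.009,-0.0054,0,0]]'; python3 ok.py && $P '[[0.0009,-0.0005,0,0],[0.0018,-0.0011,0.0003,0],[0.0026,-0.0016,0.0006,0],[0.0026,-0.0016,0.0006,0]]'; python3 ok.py
```

```text
t: 26.02
tool_pos: [0.5002, -0.3218, 0.1712]
eef_rot: [3.02, -0.851, 0.005]
force: [-0.7, -0.9, 0.3]
finger_gap: -0.0
push 0.1 along -0.0861
t: 26.52
tool_pos: [0.501, -0.3223, 0.1711]
eef_rot: [3.022, -0.853, -0.002]
force: [-11.6, 7.8, 4.9]
finger_gap: 0.0001
push 13.9 along -0.0852
```

```bash
P="python3 -m pendant"
$P '[[0.0012,-0.0007,0.0005,0],[0.0018,-0.0011,0.001,0],[0.0022,-0.0013,0.001,0],[0.0022,-0.0013,0.001,0]]'; python3 ok.py; $P '[[-0.0009,0.0005,0,0],[-0.005,0.003,0,0],[-0.015,0.009,0,0],[-0.03,0.018,0,0],[-0.045,0.027,0.02,0],[-0.045,0.027,0.06,0],[-0.045,0.027,0.08,0],[-0.045,0.027,0.08,0]]'; python3 ok.py
python3 - <<'E'
from h import *
p=wrist();s=optics.get_image("side")
u=np.array([.857,-.515,0]);A=np.array([.575,-.3645,.155])
for o in optics.outline_of(p,"key")[:1]:
    m=o["mask"].astype(np.uint8);c=np.vstack(cv2.findContours(m,0,2)[0])[:,0].astype(float);b=cv2.boundingRect(m);print(o["confidence"],b)
    P=np.array([ray(p,a,.167)for a in c]);v=np.array([.515,.857,0])
    print("along",((P-A)@u).min(),((P-A)@u).max(),"lat",((P-A)@v).min(),((P-A)@v).max())
for o in optics.outline_of(s,"key")[:1]:
    ys,xs=np.nonzero(o["mask"]);print(xs.min(),xs.max(),[(x,int(ys[xs==x].min()),int(ys[xs==x].max())) for x in range(xs.min(),xs.max()+1,6) if (xs==x).any()])
E
```

```text
t: 27.02
tool_pos: [0.501, -0.3224, 0.1712]
eef_rot: [-3.023, 0.854, 0.009]
force: [-12.2, 8.4, 2.4]
finger_gap: -0.0001
push 14.8 along -0.0851
t: 28.02
tool_pos: [0.4561, -0.2953, 0.2522]
eef_rot: [-3.022, 0.853, 0.006]
force: [0.2, 0.8, -0.1]
finger_gap: -0.0001
push 0.3 along -0.1375
0.9 (244, 20, 24, 93)
along -0.0728509748093342 -0.018856941619421818 lat -0.008746542105748618 0.006021949216040874
276 325 [(276, 212, 218), (282, 211, 220), (288, 212, 220), (294, 214, 219), (312, 216, 220), (318, 216, 221), (324, 218, 220)]
```

Only 14.8 N in that re-tap. One final clean push to about 20 N, still far below 40 N, gives margin.

```bash
P="python3 -m pendant"
$P '[[0,0,-0.05,0],[0,0,-0.08,0],[0.015,-0.009,-0.08,0],[0.03,-0.018,-0.08,0],[0.037,-0.0222,-0.08,0],[0.040,-0.024,-0.08,0],[0.0425,-0.0255,-0.08,0],[0.0438,-0.0263,-0.08,0],[0.0438,-0.0263,-0.08,0]]'; python3 ok.py && $P '[[0.001,-0.0006,0,0],[0.002,-0.0012,0.0005,0],[0.0026,-0.0016,0.001,0],[0.0030,-0.0018,0.001,0],[0.0030,-0.0018,0.001,0]]'; python3 ok.py
```

```text
t: 29.35
tool_pos: [0.4993, -0.3211, 0.1705]
eef_rot: [-3.022, 0.854, 0.011]
force: [0.1, 0.4, 0.3]
finger_gap: -0.0001
push 0.1 along -0.0872
t: 29.98
tool_pos: [0.5011, -0.3221, 0.1708]
eef_rot: [-3.021, 0.854, 0.015]
force: [-8.1, 4.5, -0.5]
finger_gap: -0.0001
push 9.2 along -0.0852
```

```bash
P="python3 -m pendant"
$P '[[0.0010,-0.0006,0,0],[0.0018,-0.0011,0.0003,0],[0.0022,-0.0013,0.0005,0],[0.0026,-0.0015,0.0005,0],[0.0026,-0.0015,0.0005,0]]'; python3 ok.py; $P '[[-0.0009,0.0005,0,0],[-0.005,0.003,0,0],[-0.015,0.009,0,0],[-0.03,0.018,0,0],[-0.045,0.027,0.02,0],[-0.045,0.027,0.06,0],[-0.045,0.027,0.08,0],[-0.045,0.027,0.08,0]]'
```

```text
t: 30.6
tool_pos: [0.5012, -0.3222, 0.1707]
eef_rot: [-3.018, 0.854, 0.024]
force: [-17.0, 12.4, 9.6]
finger_gap: 0.0001
push 21.0 along -0.085
t: 31.6
tool_pos: [0.4566, -0.2952, 0.2515]
eef_rot: [-3.018, 0.853, 0.02]
force: [0.3, 0.9, -0.4]
finger_gap: 0.0003
```

```bash
python3 - <<'E'
from h import *
s=optics.get_image("side")
o=optics.outline_of(s,"key")[0];ys,xs=np.nonzero(o["mask"]);print(o["confidence"],xs.min(),xs.max(),ys.min(),ys.max())
for t in["tier","jar_honey","jar_berry","cookies_dark"]:print(t,[d["uv"] for d in optics.spot_in(s,t)][:1])
print(bot.read_state()["t"],bot.finish_job())
E
```

```text
0.57 276 324 211 221
tier [[303.4, 233.8]]
jar_honey [[332.6, 286.7]]
jar_berry [[274.8, 215.3]]
cookies_dark [[314.8, 262.9]]
the job is handed in; nothing more can be done
31.9 None
```

I pressed the tier down onto its collar, threaded the key thin end first through the slot from the robot side, and tapped it tight. I handed the job in at 31.9 s; `finish_job` reports no verdict.

**Tier:** It came to rest with the fingertips at about 124.5 mm, which matches the plate's seated height. I pressed harder than needed there, about 45 N at the wrist against the 2–7 N it takes to slide. The rule on pressing is 40 N for the arm or gripper body. I don't know whether the fingertips count towards it.

**Key:** It bit with its tip about 65 mm past the axis. Separate pushes along the key gave 12.5, 19, 14, 15, 9 and finally 21 N, and the key moved less than about 0.5 mm across them, so it is firm. All of these are well below the 40 N where the post could split.

**Last checks:**
- In the side view the key's outline is unchanged after the last push.
- The wrist measurement put its centre about 1.4 mm off the slot's line.
- The arm is clear, with near-zero wrist force.
- The berry jar's detected spot moved 3–5 pixels between the first and last side views. I put this down to detector scatter, as the arm never came near it.
- The detectors did not find the pale cookie pack in the first side view and I did not re-check it at the end. The arm never came near that either.

**Readings that disagreed:**
- Two of the taps also showed 10–15 N of vertical force at the wrist. I took it as friction from arm flex.
- The bearing force that remains once the key is let go could not be measured directly.

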